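Put the spot plate away and close the case

ROBOT

A 7-joint arm with a two-finger parallel gripper is mounted at the origin on the work surface. World frame = base frame: x ahead of the robot, y to its left, z up, the work surface at z = 0. Lengths are in m, angles in rad, forces in N, time in s.
With the tool pointing down it reaches from about 0.425 to 0.925 m from the base axis. Payload 6.8 kg.
Tool frame: the origin (TCP) lies midway between the tips of the shut fingers; the grasp point (between the pads) lies 19 mm behind it; z points along the fingers, y is the direction in which the jaws open and shut (so a half turn about z gives the same grasp; the last joint's range is limited). The gripper opens to 85 mm and grips with 20 to 120 N. Pads are 22 mm wide; open, the fingers measure 114 mm over their backs; the gripper's body (76 mm by 85 mm) begins 54 mm behind the grasp point. The pads swing forward as they close: fully open they stand 13 mm farther back than shut.
Start: joints at [-1.444, 0.477, 0.022, 1.555, -0.011, 1.109, -0.083], TCP at [0.157, 0.656, 0.231] pointing down, gripper open.
Joint ranges: [-2.96, 2.96], [-0.34, 2.1], [-1.41, 1.46], [0.24, 2.44], [-1.37, 4.51], [0.17, 1.92], [-2.96, 2.96]. Speed limits (rad/s): [2.39, 2.39, 3.14, 3.14, 3.14, 3.14, 3.14].

INTERFACE

Orientations are given as a unit quaternion [w, x, y, z].
In Python, from station import bot, vision gives the robot as it stands.
- The arm moves only by the tool move_arm, never from a script. Its argument "increments" is text: rows parted by semicolons, each of 7 numbers parted by spaces: the opening, from 0 (shut) to 1 (fully open), then the shift along the world's x, y, z in mm, then the turn, a rotation vector about the world's x, y, z in rad. In form: grip x y z rx ry rz; .... A call has exactly 8 rows; each row shifts and turns the commanded pose from where the row before left it; what a row does not reach is not made up. A row lasts 1/8 s, in which the tool goes at most 62.5 mm and 10.7 degrees, less where a joint would pass 70% of its speed; a pose out of reach is approached as far as the arm can. A call with a gripper value outside its range is refused whole. The fingers move at their own pace and stop on an object; "newtons" is the grip in N (left out, the last holds). Time passes only in rows, so rows that do not move let the fingers close, or fill a call up. It gives the time, the measured TCP pose, the force and the opening at its end, in the units of the state.
- bot.get_obs(): the state, without advancing time (a new reading comes with each control period).
- vision.read_camera(name): name is "scene" or "top" or "wrist"; returns (picture, depth): 384x512x3 uint8, red, green, blue; 384x512 float32, m along the optical axis (not along the pixel's ray), 0 where there is no reading.
- vision.calibration(name): a dict with "fx", "fy", "cx", "cy" (pixels), "k1" (the pictures are not rectified: a ray, as slopes to the right and down, at radius r is drawn at 1 + k1 r^2 times it, then the intrinsics apply), "R" (3x3) and "t" (3): a world point X has camera coordinates R X + t; the wrist camera has in their place "hand_eye" (4x4, takes a point from camera to tool coordinates, whose origin is the TCP and whose axes are the flange's). Camera axes: x right, y down, z forward; pixel columns grow to the right and rows downward; lengths in m; the calibration is good to about 2 mm. A picture is of the moment at which its call begins: read the wrist's pose just before it. calibration takes no time and is no camera call.
- bot.hand_in(): hands the job in, once; it reports no verdict.
The state is a dict: "t": time; "q": joint angles; "joint_vel": joint speeds; "joint_torque": joint torques, N m; "eef_pos": TCP position; "tool_rot": TCP orientation; "contact_force": force on the tool from outside, world axes, zero at the start; "torque": the same for the moment, N m; "gripper_width": opening from 0.0 (shut) to 1.0 (fully open).
Only numpy, scipy, OpenCV 4.12 (cv2) and the standard library are available. Lean on these libraries where they do the work, as an engineer would, in place of code of your own. Each camera call takes 0.05 s, during which the arm holds its last target.

TASK

Take the white porcelain spot plate out of the wooden drying stand and stand it on its long edge, all the way down, in either free slot of the grey storage case, without dropping it. Then lower the hinged lid fully closed over the plates without slamming it. Leave the plate already in the case in its slot, and do not disturb the bottle, beaker and bulb standing nearby.

Things in the scene. Friction and masses are not known exactly. Their poses are not given: they have to be found in the camera images.
- case: Base of the grey plastic storage case, fixed: open box 150 (x) x 160 (y) x 50 mm (z), walls and floor 5 mm. Origin: centre of its underside. The lid is hinged on the rim of its +x side, which points roughly to the robot's left (world +y); -x is the opening side. Inside, three slots run along x, 45 mm apart in y, cut in a white insert whose top is 39 mm above the bench, below the rim.
- slot0 (a point): Centre of the floor of the slot at the case's y = +45 mm, 5 mm above the bench; always taken by the stored plate. Axes as the case.
- slot1 (a point): Centre of the floor of the middle slot (case's y = 0), 5 mm above the bench; free. Axes as the case. Every slot is 13 mm wide (y), its mouth flared to about 20 mm, and 122 mm long (x) between end stops. A seated plate stands out 35 mm above the base's rim; it fits under the lid only when all the way down.
- slot2 (a point): Centre of the floor of the slot at the case's y = -45 mm, 5 mm above the bench; free. Axes as the case.
- lid (a joint): Lid angle in rad: 0 closed on the rim, 1.57 upright, stop at 2.0 (leaning back); starts at 1.6 to 1.95. A friction hinge (0.22 N m) holds it wherever it is left, so push or lead it all the way down (2 to 3 N near the free edge); no latch or spring. Lid (about 180 g) is a hollow grey cover 150 x 160 mm, 52 mm deep; top and skirts 4 mm thick. Closed, its flat top is 102 mm above the bench.
- lid_hinge (a point): Middle of the hinge line, on the rim of the case's +x side, 50 mm above the bench. Axes are the lid's: y along the hinge, -x towards the lid's free edge (the skirt's outer face at 150 mm), z from the rim plane to the lid's outer face (52 mm). With the lid closed they are the case's axes.
- lid_tab (a point): Tip of the finger tab in the middle of the lid's free edge: a flat tab 50 mm wide (y), 8 mm thick (z), standing 25 mm out from the skirt in the lid's -x. This point is 175 mm from the hinge and 24 mm above the rim plane when closed. With the lid open the tab points up and can be pinched.
- plate: The white porcelain spot plate to put away: 110 (x) x 8 (y) x 80 mm (z), about 0.17 kg, with six shallow round wells on one face. Origin: middle of its lower long edge; z up. It starts on edge in the drying stand, its foot 8 mm above the bench, its top at 88 mm.
- stand: Pale wooden drying stand, fixed to the bench, right of the case: foot 134 (x) x 60 (y) x 8 mm, with one slot along x, 11 mm wide between two rails that rise to 30 mm above the bench, and closed at both ends. Origin: centre of its underside. Lift the plate at least 25 mm straight up to clear it.
- stored_plate: A second, identical plate that already stands in slot0 of the case. Origin: middle of its lower long edge.
- reagent: Bystander: amber glass reagent bottle with black cap, 66 mm across, 140 mm tall, origin at the centre of its underside.
- beaker: Bystander: glass beaker, 70 mm across, 90 mm tall, origin at the centre of its underside.
- bulb: Bystander: orange pipette bulb standing with its nozzle up, 62 mm across, 95 mm tall, origin at the centre of its underside.
Mind the look-alikes: they are no part of the job. Leave any black or orange look-alike of the plate alone.

How it is judged:
By the outcome, as a careful person would: the job done as asked, in the order asked, and still so for the second after the job is handed in, with the robot touching nothing.
It also fails if it takes over 64 s, if anything falls off the work surface, if the arm or the gripper's body presses on something with over 40 N, if the wrist force passes 120 N, or if a joint passes its speed limit or range.

## Working session

There is one attempt and no reset: what is moved stays moved. The work goes in short steps, Python scripts to look and compute and a tool call to move; the robot and the scene stay as the last step left them, time stands still between calls to the robot, and variables do not carry over. Pictures are saved under pics/ and viewed, and the job is handed in when it is done.

Besides the shell and the picture viewer there is one more tool, called after "Call:" as name(argument=value, ...) on one line, values as JSON. move_arm: Moves the arm, as the interface text tells. Its arguments: {"type":"object","properties":{"increments":{"type":"string"},"newtons":{"type":"number"}},"required":["increments"]}

```bash
ls; mkdir -p pics
cat > h.py <<'E'
import numpy as np, cv2
from station import bot, vision
def snap(name,fn):
    o=bot.get_obs(); p,d=vision.read_camera(name)
    cv2.imwrite(f'pics/{fn}.png',p[:,:,::-1]); np.savez(f'pics/{fn}.npz',p=p,d=d,pos=o['eef_pos'],rot=o['tool_rot']); return p,d
def quat(q):
    w,x,y,z=q; from scipy.spatial.transform import Rotation as R
    return R.from_quat([x,y,z,w]).as_matrix()
def pts(name,fn):
    "world coordinate map of depth image"
    f=np.load(f'pics/{fn}.npz'); d=f['d']; c=vision.calibration(name)
    K=np.array([[c['fx'],0,c['cx']],[0,c['fy'],c['cy']],[0,0,1.]])
    h,w=d.shape; u,v=np.meshgrid(np.arange(w),np.arange(h))
    uv=np.stack([u,v],-1).reshape(-1,1,2).astype(float)
    n=cv2.undistortPoints(uv,K,np.array([c['k1'],0,0,0,0.])).reshape(h,w,2)
    X=np.dstack([n[...,0]*d,n[...,1]*d,d])
    if 'hand_eye' in c:
        H=np.array(c['hand_eye']); X=X@H[:3,:3].T+H[:3,3]
        return X@quat(f['rot']).T+f['pos']
    return (X-np.array(c['t']))@np.array(c['R'])
E
python3 - <<'E'
from h import *
print(bot.get_obs())
for n in('scene','top'): snap(n,n+'0')
a=cv2.imread('pics/scene0.png');b=cv2.imread('pics/top0.png')
print(vision.calibration('top'))
E
```

```text
pics
{'t': 0.0, 'q': array([-1.4441104 ,  0.47778711,  0.02235456,  1.55643948, -0.01150271,
        1.10931641, -0.08311426]), 'joint_vel': array([-0.00079837, -0.00054747,  0.00044876, -0.00023222,  0.00018752,
        0.00175252, -0.00101554]), 'joint_torque': array([-1.26294012e-04, -5.96450007e+01,  1.60796966e+00, -2.81207621e+01,
        1.24441463e-02,  9.29964735e-03,  8.49586002e-06]), 'eef_pos': array([0.15691361, 0.65590085, 0.23033978]), 'tool_rot': array([-3.71086908e-05,  1.17126901e-01,  9.93116539e-01, -9.10227187e-04]), 'contact_force': array([-0.19315704,  0.71888173,  0.95857309]), 'torque': array([-1.16990000e-02,  3.17504778e-02, -8.15598229e-05]), 'gripper_width': 1.0006584766285178}
{'fx': 488.33552730190104, 'fy': 488.33552730190104, 'cx': 258.44999448167954, 'cy': 193.99287287676935, 'k1': -0.007734775982251518, 'R': array([[ 0.00144202, -0.99999767,  0.00160535],
       [-0.99002343, -0.00165382, -0.14089311],
       [ 0.14089543, -0.00138617, -0.99002351]]), 't': array([-0.03144992,  0.5639368 ,  1.43043122])}
```

View pics/scene0.png

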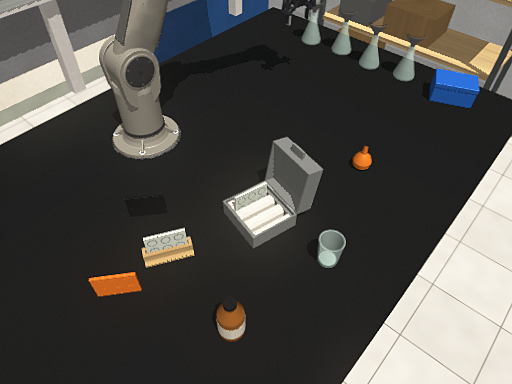

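View pics/top0.png

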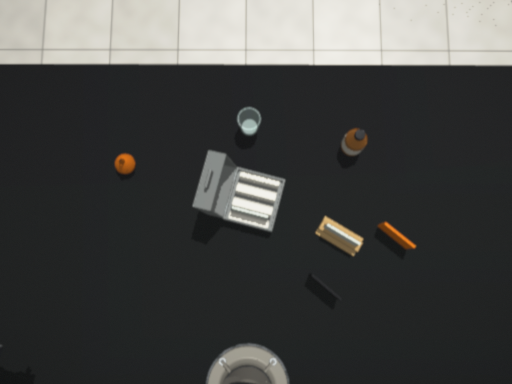

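The white plate stands in the wooden stand at top (341,235) / scene (167,243). Its look-alikes are black at top (325,287) and orange at top (397,235). The open case is at top (255,198) with the lid at (210,183).

Run:
```python
from h import *
P=pts('top','top0'); S=pts('scene','scene0')
a=cv2.imread('pics/top0.png');b=cv2.imread('pics/scene0.png')
A=cv2.resize(a[140:265,185:375],None,fx=4,fy=4,interpolation=cv2.INTER_CUBIC)
B=cv2.resize(b[130:275,130:330],None,fx=4,fy=4,interpolation=cv2.INTER_CUBIC)
cv2.imwrite('pics/ct.png',A);cv2.imwrite('pics/cs.png',B)
f=np.load('pics/top0.npz')
for u,v in [(341,235),(325,287),(210,183),(255,198),(250,122),(355,140),(125,163),(397,235)]: print(u,v,P[v,u].round(3))
np.set_printoptions(suppress=True,precision=4)
# stand/plate from both views
for nm,X in(('top',P),('scene',S)):
    m=(X[...,2]>0.015)&(X[...,2]<0.2)&(f['d']>0)
    q=X[m]; 
    sel=(abs(q[:,0]-P[235,341,0])<.09)&(abs(q[:,1]-P[235,341,1])<.07)
    q=q[sel]
    for lo,hi in((.02,.04),(.06,.078),(.078,.1)):
        r=q[(q[:,2]>lo)&(q[:,2]<hi)][:,:2]
        if len(r)>5:
            print(nm,lo,len(r),r.mean(0),cv2.minAreaRect(r.astype(np.float32)))
```

```text
341 235 [ 0.44  -0.274  0.055]
325 287 [ 0.291 -0.221  0.078]
210 183 [0.572 0.101 0.19 ]
255 198 [ 0.556 -0.02   0.006]
250 122 [ 0.799 -0.004  0.002]
355 140 [ 0.712 -0.311  0.114]
125 163 [0.655 0.37  0.057]
397 235 [ 0.44  -0.436  0.066]
top 0.02 278 [ 0.4409 -0.2718] ((0.4428579807281494, -0.2757563889026642), (0.13422423601150513, 0.03233950585126877), 58.74911117553711)
top 0.06 33 [ 0.4425 -0.2692] ((0.4412509799003601, -0.27160248160362244), (0.10617119818925858, 0.0036058651749044657), 57.11201858520508)
top 0.078 123 [ 0.4423 -0.2759] ((0.44317489862442017, -0.27511534094810486), (0.11012989282608032, 0.008784856647253036), 59.00178527832031)
scene 0.02 421 [ 0.4498 -0.2817] ((0.4449000060558319, -0.27780580520629883), (0.1343856304883957, 0.03474092483520508), 59.021202087402344)
scene 0.06 175 [ 0.4476 -0.2784] ((0.44759026169776917, -0.27818161249160767), (0.10972990840673447, 0.005861829500645399), 59.90623474121094)
scene 0.078 176 [ 0.4458 -0.277 ] ((0.4453046917915344, -0.276886522769928), (0.1097865030169487, 0.013833032920956612), 60.92684555053711)
```

View pics/ct.png

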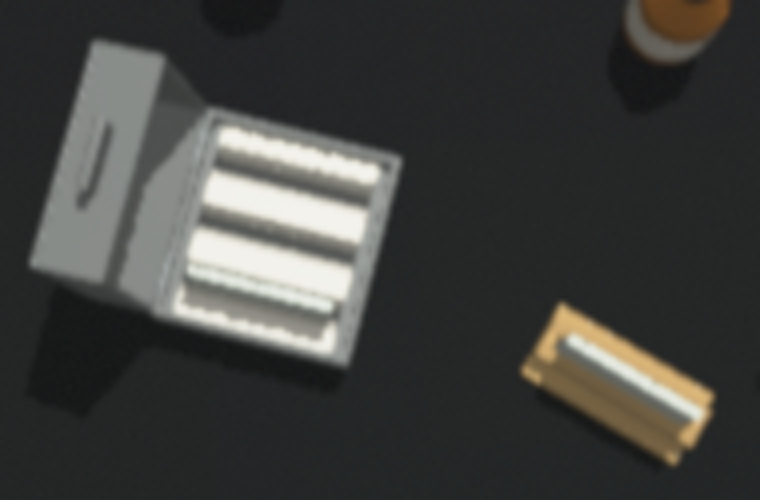

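View pics/cs.png

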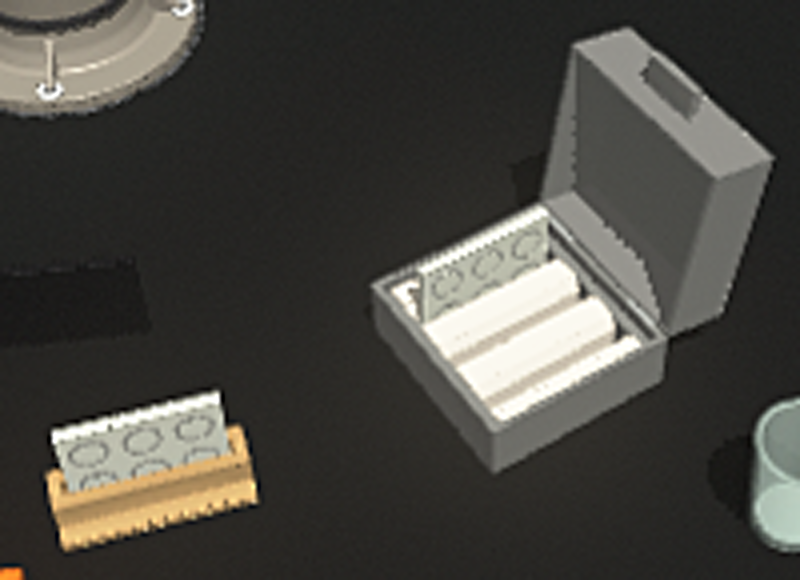

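Run:
```python
from h import *
np.set_printoptions(suppress=True,precision=4)
P=pts('top','top0'); S=pts('scene','scene0')
for nm,X in(('top',P),('scene',S)):
    im=np.load(f'pics/{nm}0.npz')['p'].astype(int)
    q=X.reshape(-1,3); c=im.reshape(-1,3)
    reg=(abs(q[:,0]-.55)<.16)&(abs(q[:,1]-.0)<.2)
    r=q[reg&(q[:,2]>.044)&(q[:,2]<.056)]
    print(nm,'rim',len(r),cv2.minAreaRect(r[:,:2].astype(np.float32)),r[:,2].mean(), 
      'medianz',np.median(q[reg&(q[:,2]<.01),2]))
    w=q[reg&(q[:,2]>.033)&(q[:,2]<.044)&(c.min(1)>190)]
    print('insert',len(w),cv2.minAreaRect(w[:,:2].astype(np.float32)),w[:,2].mean())
    e=np.array([.256,.967]);
    l=q[reg&(q[:,2]>.07)]
    print('lid top z', l[:,2].max(), np.percentile(l[:,2],[50,90,99]))
    t=l[l[:,2]>.19]; print(len(t), t.mean(0), cv2.minAreaRect(t[:,:2].astype(np.float32)))
    s=q[reg&(q[:,2]>.07)&(q[:,2]<.095)&(c.min(1)>150)]
    if len(s)>5: print('stored',len(s),cv2.minAreaRect(s[:,:2].astype(np.float32)))
```

```text
top rim 1025 ((0.5563417077064514, 0.0031337812542915344), (0.1911880224943161, 0.160660058259964), 75.32813262939453) 0.049722302590328074 medianz -0.0005074151691104437
insert 828 ((0.5489514470100403, -0.016337312757968903), (0.12396153807640076, 0.14495420455932617), 75.4169921875) 0.03843309040842216
lid top z 0.22456657840705946 [0.1929 0.1993 0.2193]
931 [0.5802 0.1    0.1966] ((0.5824805498123169, 0.10277272760868073), (0.05182277783751488, 0.16014303267002106), 75.34146881103516)
stored 119 ((0.5073357820510864, -0.0056007616221904755), (0.10765360295772552, 0.008714030496776104), 75.42582702636719)
scene rim 1059 ((0.5586335062980652, 0.007970958948135376), (0.20443949103355408, 0.1633838415145874), 75.30236053466797) 0.04901621190880726 medianz -0.0016705562371141939
insert 732 ((0.5483380556106567, -0.015792086720466614), (0.1249670535326004, 0.14351797103881836), 75.1511459350586) 0.03720976163051528
lid top z 0.21926142230104748 [0.1333 0.1959 0.2171]
634 [0.5877 0.0941 0.197 ] ((0.5830402374267578, 0.10112115740776062), (0.05049649998545647, 0.16311217844486237), 75.16439819335938)
stored 148 ((0.5090702176094055, -0.0063333213329315186), (0.10813704133033752, 0.011437916196882725), 75.687744140625)
```

Call:
move_arm(increments="0.5 0 0 30 0 0 0; 0.5 0 0 30 0 0 0; 0.5 0 0 30 0 0 0; 0.5 10 0 30 0 0 0; 0.5 20 0 30 0 0 0; 0.5 40 -10 20 0 0 -0.05; 0.5 45 -20 0 0 0 -0.08; 0.5 45 -20 0 0 0 -0.08")

```text
t: 1.1
eef_pos: [0.3182, 0.6058, 0.401]
tool_rot: [-0.0, 0.222, 0.975, -0.0]
contact_force: [1.1, 0.5, -0.5]
gripper_width: 0.504
```

Run:
```python
from h import *
o=bot.get_obs();print(o['q'].round(3),o['eef_pos'],o['tool_rot'].round(3),o['t'],o['gripper_width'])
```

```text
[-1.265  0.403  0.13   1.297 -0.051  1.446 -0.015] [0.31815008 0.60582293 0.40104442] [-0.     0.222  0.975 -0.   ] 1.1 0.5036197262942422
```

Call:
move_arm(increments="0.5 30 -51 0 0 0 -0.103; 0.5 30 -51 0 0 0 -0.103; 0.5 30 -51 0 0 0 -0.103; 0.5 30 -51 0 0 0 -0.103; 0.5 30 -51 0 0 0 -0.103; 0.5 30 -51 0 0 0 -0.103; 0.5 5 -60 0 0 0 -0.103; 0.5 5 -60 0 0 0 -0.103")

```text
t: 2.1
eef_pos: [0.507, 0.1783, 0.4008]
tool_rot: [-0.0, 0.594, 0.804, -0.0]
contact_force: [1.4, -0.1, 0.4]
gripper_width: 0.501
```

Call:
move_arm(increments="0.5 5 -60 0 0 0 -0.103; 0.5 5 -60 0 0 0 -0.103; 0.5 -13 -56 0 0 0 -0.103; 0.5 -13 -56 0 0 0 -0.103; 0.5 -13 -56 -20 0 0 -0.103; 0.5 -13 -56 -20 0 0 -0.103; 0.5 -13 -56 -20 0 0 -0.103; 0.5 -13 -56 -20 0 0 -0.103")

```text
t: 3.1
eef_pos: [0.4383, -0.2769, 0.3207]
tool_rot: [-0.0, 0.866, 0.5, 0.0]
contact_force: [1.6, -0.5, 0.8]
gripper_width: 0.5
```

Run:
```python
from h import *
from scipy.spatial.transform import Rotation as R
o=bot.get_obs();T=quat(o['tool_rot']);print(o['q'].round(3),o['eef_pos'],o['t'],np.degrees(np.arctan2(T[1,1],T[0,1])),T[:,2])
snap('wrist','w1'); X=pts('wrist','w1')
c=np.load('pics/w1.npz')['p'].astype(int)
q=X.reshape(-1,3);c=c.reshape(-1,3)
near=(abs(q[:,0]-.444)<.1)&(abs(q[:,1]+.276)<.1)
r=q[near&(q[:,2]>.08)&(q[:,2]<.1)];print(len(r),r[:,2].mean(),cv2.minAreaRect(r[:,:2].astype(np.float32)))
r=q[near&(q[:,2]>.02)&(q[:,2]<.04)];print(len(r),r[:,2].mean(),cv2.minAreaRect(r[:,:2].astype(np.float32)))
```

```text
[-0.327  0.168  0.89   1.853 -0.141  1.185  0.085] [ 0.43826256 -0.27685844  0.32074085] 3.1 -30.06177471960872 [ 8.18666942e-04  5.63303968e-04 -9.99999506e-01]
644 0.0894305718384429 ((0.44261229038238525, -0.2749873995780945), (0.10967462509870529, 0.007985295727849007), 59.05073547363281)
1558 0.03141988600637621 ((0.44222766160964966, -0.2757992744445801), (0.1342155635356903, 0.030868688598275185), 58.884857177734375)
```

View pics/w1.png

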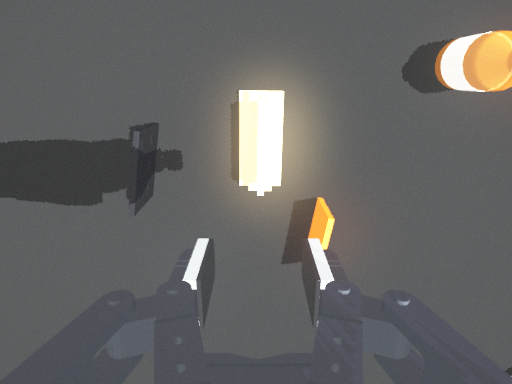

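White plate is in the wooden stand at wrist (261,140); black at (145,165) and orange at (322,225) are clear of the jaws. Two views and the wrist agree on (0.4425,-0.275), yaw 59°.

Call:
move_arm(increments="0.5 4 2 -40 0 0 -0.017; 0.5 0 0 -50 0 0 0; 0.5 0 0 -50 0 0 0; 0.5 0 0 -45 0 0 0; 0.5 0 0 -35 0 0 0; 0.5 0 0 -25 0 0 0; 0.5 0 0 -15 0 0 0; 0.5 0 0 -10 0 0 0", newtons=50)

```text
t: 4.15
eef_pos: [0.4431, -0.2735, 0.0508]
tool_rot: [-0.0, 0.87, 0.493, -0.0]
contact_force: [-0.2, -0.1, -1.1]
gripper_width: 0.502
```

Run:
```python
from h import *
o=bot.get_obs();print(o['eef_pos'],o['contact_force'])
snap('wrist','w2')
```

```text
[ 0.44306748 -0.2735096   0.05082766] [-0.18766124 -0.07736207 -1.07085229]
```

View pics/w2.png

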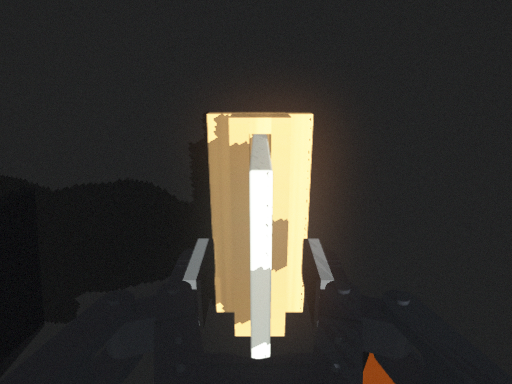

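Plate (column 261) lies midway between the pads (197 and 320), so I close now.

Call:
move_arm(increments="0.05 0 0 0 0 0 0; 0.05 0 0 0 0 0 0; 0 0 0 0 0 0 0; 0 0 0 0 0 0 0; 0 0 0 0 0 0 0; 0 0 0 0 0 0 0; 0 0 0 4 0 0 0; 0 0 0 4 0 0 0", newtons=50)

```text
t: 5.2
eef_pos: [0.4427, -0.2732, 0.0593]
tool_rot: [-0.0, 0.87, 0.493, -0.0]
contact_force: [-0.6, 0.6, -2.2]
gripper_width: 0.085
```

Call:
move_arm(increments="0 0 0 10 0 0 0; 0 0 0 15 0 0 0; 0 0 0 20 0 0 0; 0 0 0 25 0 0 0; 0 0 0 25 0 0 0; 0 0 0 25 0 0 0; 0 15 0 15 0 0 0; 0 15 15 0 0 0 0.04")

```text
t: 6.2
eef_pos: [0.4739, -0.2594, 0.1961]
tool_rot: [0.001, 0.86, 0.51, 0.001]
contact_force: [0.6, 0.6, -1.9]
gripper_width: 0.087
```

Call:
move_arm(increments="0 20 32 0 0 0 0.04; 0 20 32 0 0 0 0.04; 0 20 32 0 0 0 0.04; 0 20 32 0 0 0 0.04; 0 20 32 0 0 0 0.04; 0 11 32 0 0 0 0.04; 0 10 25 0 0 0 0.004; 0 0 0 0 0 0 0")

```text
t: 7.2
eef_pos: [0.5948, -0.0373, 0.1935]
tool_rot: [-0.001, 0.789, 0.614, -0.0]
contact_force: [0.8, -0.9, -1.8]
gripper_width: 0.085
```

```bash
cat > look.py <<'E'
from h import *
import sys
np.set_printoptions(suppress=True,precision=4)
fn=sys.argv[1]
o=bot.get_obs();T=quat(o['tool_rot']);print(o['q'].round(3),o['eef_pos'],o['t'],np.degrees(np.arctan2(T[1,1],T[0,1])),o['contact_force'])
snap('wrist','w'+fn);snap('top','t'+fn);snap('scene','s'+fn)
a=cv2.imread(f'pics/t{fn}.png');b=cv2.imread(f'pics/s{fn}.png');w=cv2.imread(f'pics/w{fn}.png')
A=cv2.resize(a[110:260,170:370],(400,300),interpolation=cv2.INTER_CUBIC)
B=cv2.resize(b[100:280,130:370],(400,300),interpolation=cv2.INTER_CUBIC)
m=np.zeros((600,800,3),np.uint8);m[:300,:400]=A;m[:300,400:]=B;m[300:,:400]=cv2.resize(w,(400,300));
cv2.imwrite(f'pics/m{fn}.png',m)
E
python3 look.py 3
```

```text
[-0.551  0.455  0.682  1.823 -0.34   0.984  0.024] [ 0.5948 -0.0373  0.1935] 7.2 -14.23739079298292 [ 0.8246 -0.9005 -1.8479]
```

View pics/m3.png

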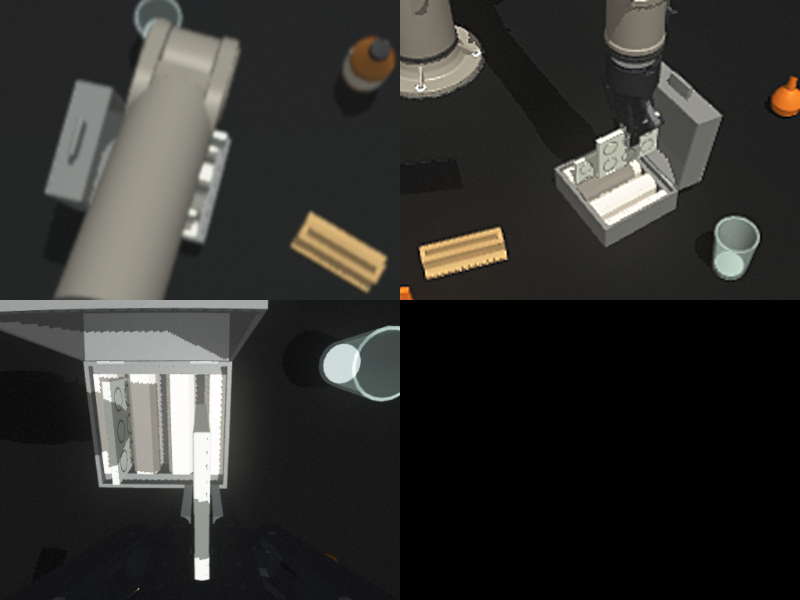

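View pics/w3.png

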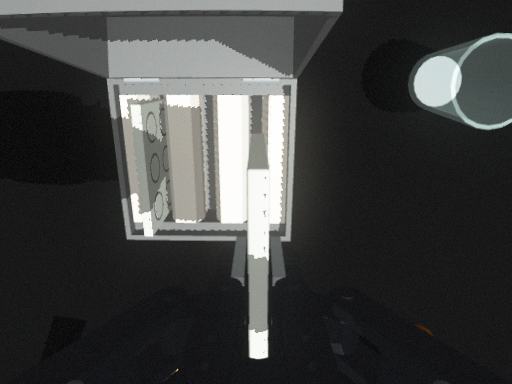

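```bash
cat > meas.py <<'E'
from h import *
import sys
np.set_printoptions(suppress=True,precision=4)
fn=sys.argv[1]; X=pts('wrist',fn); f=np.load(f'pics/{fn}.npz'); q=X.reshape(-1,3); pos=f['pos']
near=(abs(q[:,0]-.56)<.18)&(abs(q[:,1]+.02)<.2)&(f['d'].ravel()>0)
r=q[near&(q[:,2]>.045)&(q[:,2]<.055)];print('rim',len(r),r[:,2].mean(),cv2.minAreaRect(r[:,:2].astype(np.float32)))
zt=pos[2]+.037
for lo,hi in((zt-.006,zt+.006),):
  r=q[(q[:,2]>lo)&(q[:,2]<hi)&(abs(q[:,0]-pos[0])<.03)&(abs(q[:,1]-pos[1])<.075)]
  print('held top',len(r),r[:,2].mean(),cv2.minAreaRect(r[:,:2].astype(np.float32)))
yaw=np.radians(75.3);e=np.array([np.cos(yaw),np.sin(yaw)]);n=np.array([-e[1],e[0]])
c=np.array([.5488,-.0162])
xy=(q[:,:2]-c)@np.stack([e,n],1)
# slot structure along y at |x|<0.05, histogram max z
for xr in((-.05,-.02),(.02,.05)):
  for y in np.arange(-.08,.081,.002):
    s=(xy[:,0]>xr[0])&(xy[:,0]<xr[1])&(abs(xy[:,1]-y)<.001)&near&(q[:,2]<.1)
    if s.sum()>2: print(f'{y*1000:.0f}:{np.median(q[s,2])*1000:.0f}',end=' ')
  print()
E
python3 meas.py w3
```

```text
rim 15927 0.05108639420504989 ((0.556265115737915, 0.00691019743680954), (0.2002686858177185, 0.1605498045682907), 75.17184448242188)
held top 5128 0.2306529250946025 ((0.597070038318634, -0.025717459619045258), (0.042233727872371674, 0.07734415680170059), 10.445834159851074)
-80:52 -78:52 -76:44 -74:41 -72:41 -70:41 -68:41 -66:41 -64:41 -62:41 -60:41 -38:34 -36:37 -34:41 -32:41 -30:41 -28:41 -26:41 -24:41 -22:41 -20:41 -18:41 -16:41 -14:41 -12:38 -10:35 -8:32 -4:7 -2:6 0:7 2:7 4:20 6:33 8:37 10:41 12:41 14:41 16:41 18:41 20:41 22:41 24:41 26:41 28:41 30:41 32:39 34:35 36:31 38:56 40:74 42:86 44:86 46:86 48:85 64:41 66:41 68:41 70:40 72:41 74:48 76:51 78:51 
-80:51 -78:52 -76:43 -74:41 -72:41 -70:41 -68:41 -66:41 -64:41 -62:41 -60:41 -58:40 -56:36 -54:32 -52:7 -50:6 -48:6 -46:6 -44:6 -42:6 -40:7 -38:33 -36:37 -34:40 -32:41 -30:41 -28:41 -26:41 -24:41 -22:41 -20:41 -18:41 -16:41 -14:40 -12:37 -10:33 -8:30 -6:7 -4:6 -2:6 0:7 2:7 4:18 6:33 8:36 10:40 12:41 14:41 16:41 18:41 20:41 22:41 24:41 26:41 28:41 30:41 32:40 34:36 36:32 38:40 40:66 42:86 44:86 46:86 48:86 64:40 66:41 68:40 70:41 72:41 74:48 76:51 78:51
```

```bash
cat >> meas.py <<'E'
print('x profile at insert')
for y0 in(-.024,.02,.068):
  for x in list(np.arange(-.08,-.049,.003))+list(np.arange(.049,.09,.003)):
    s=(abs(xy[:,0]-x)<.0015)&(abs(xy[:,1]-y0)<.005)&near&(q[:,2]<.1)
    if s.sum()>2: print(f'{x*1000:.0f}:{np.median(q[s,2])*1000:.0f}',end=' ')
  print()
print('tcp',(pos[:2]-c)@np.stack([e,n],1))
s=(q[:,2]>zt-.005)&(q[:,2]<zt+.004)&(abs(xy[:,1]+.046)<.02)&(abs(xy[:,0])<.09)
h=xy[s]; print('held', len(h),cv2.minAreaRect((h*1000).astype(np.float32)),np.percentile(h,[1,50,99],axis=0)*1000)
for x in np.arange(-.08,.06,.01):
  g=h[abs(h[:,0]-x)<.003]
  if len(g)>3: print(f'{x*1000:.0f}:{g[:,1].min()*1000:.1f}..{g[:,1].max()*1000:.1f}',end='  ')
E
python3 meas.py w3|tail -n +5
```

```text
x profile at insert
-74:52 -71:47 -68:40 -65:39 -62:40 -59:41 -56:41 -53:41 -50:41 49:40 52:41 55:41 58:41 61:40 64:39 67:39 70:40 73:51 76:54 79:55 82:54 85:54 88:54 
-74:51 -71:49 -68:40 -65:39 -62:40 -59:41 -56:41 -53:41 -50:41 49:41 52:40 55:41 58:40 61:40 64:39 67:39 70:51 73:51 76:55 79:55 82:54 85:54 88:53 
-74:51 -71:49 -68:41 -65:40 -62:39 -59:40 -56:40 -53:40 -50:41 49:41 52:41 55:41 58:41 61:40 64:40 67:40 70:51 73:51 76:55 79:55 82:54 85:54 88:53 
tcp [-0.0087 -0.0499]
held 4878 ((3.3673973083496094, -49.399147033691406), (32.96425247192383, 80.30902862548828), 72.5587158203125) [[-36.0701 -59.5578]
 [  3.9472 -49.7961]
 [ 44.2696 -39.933 ]]
-40:-53.7..-46.5  -30:-54.0..-46.5  -20:-55.3..-45.0  -10:-55.2..-45.0  -0:-65.6..-30.7  10:-53.7..-45.8  20:-53.6..-45.8  30:-53.4..-45.5  40:-53.5..-45.6
```

Call:
move_arm(increments="0 -1 6 0 0 0 -0.008; 0 0 5 -5 0 0 0; 0 0 0 -15 0 0 0; 0 0 0 -20 0 0 0; 0 0 0 -20 0 0 0; 0 0 0 -20 0 0 0; 0 0 0 -12 0 0 0; 0 0 0 0 0 0 0")

```text
t: 8.35
eef_pos: [0.5924, -0.0306, 0.1012]
tool_rot: [-0.0, 0.794, 0.608, -0.001]
contact_force: [0.7, -0.3, -1.7]
gripper_width: 0.084
```

```bash
python3 look.py 4; python3 meas.py w4
```

```text
[-0.502  0.569  0.608  1.895 -0.436  0.814  0.075] [ 0.5924 -0.0306  0.1012] 8.35 -15.080797196532908 [ 0.6828 -0.2984 -1.7478]
rim 31204 0.051191497007293786 ((0.5560562014579773, 0.006779804825782776), (0.1990702897310257, 0.1610257625579834), 75.23792266845703)
held top 5111 0.13833717036452647 ((0.5940795540809631, -0.019211433827877045), (0.041587624698877335, 0.07850105315446854), 7.876300811767578)
-80:51 -78:51 -76:44 -74:41 -72:40 -70:41 -68:41 -66:40 -64:41 -62:41 -60:40 -58:40 -56:36 -54:33 -38:35 -36:37 -34:40 -32:41 -30:41 -28:41 -26:41 -24:41 -22:41 -20:41 -18:41 -16:41 -14:40 -12:37 -10:33 -8:31 -4:6 -2:6 0:6 2:6 4:17 6:33 8:36 10:40 12:40 14:40 16:40 18:41 20:40 22:40 24:41 26:40 28:40 30:40 32:40 34:36 36:33 38:60 40:67 42:86 44:86 46:86 48:86 72:51 74:47 76:51 78:51 
-80:51 -78:51 -76:44 -74:41 -72:41 -70:41 -68:41 -66:41 -64:41 -62:41 -60:40 -58:40 -56:36 -54:33 -52:8 -50:7 -48:7 -46:7 -44:7 -42:7 -40:30 -38:34 -36:37 -34:40 -32:41 -30:41 -28:41 -26:41 -24:41 -22:41 -20:41 -18:41 -16:41 -14:40 -12:37 -10:34 -8:31 -4:7 -2:7 0:6 2:7 4:17 6:33 8:36 10:40 12:41 14:41 16:41 18:41 20:40 22:41 24:41 26:41 28:41 30:41 32:40 34:36 36:32 38:58 40:69 42:86 44:86 46:86 48:86 72:47 74:48 76:51 78:51 
x profile at insert
49:41 52:41 55:41 58:41 61:40 64:39 67:39 70:51 73:51 76:55 79:55 82:54 85:54 88:53 
-65:39 -62:40 -59:41 -56:41 -53:40 -50:40 49:41 52:41 55:41 58:41 61:40 64:40 67:39 70:51 73:51 76:55 79:55 82:54 85:54 88:53 
-74:51 -71:51 -68:50 -65:48 -62:49 -56:50 -53:52 -50:51 49:41 52:41 55:41 58:41 61:40 64:39 67:39 70:51 73:52 76:55 79:55 82:54 85:54 88:53 
tcp [-0.0029 -0.0458]
held 4867 ((9.00732421875, -46.29515838623047), (34.16669464111328, 79.87942504882812), 70.85250854492188) [[-30.0419 -56.0337]
 [  9.8686 -46.0294]
 [ 50.1068 -36.2607]]
-30:-49.7..-42.1  -20:-49.7..-42.2  -10:-51.2..-40.9  -0:-51.1..-41.1  10:-61.2..-31.5  20:-50.0..-42.1  30:-49.9..-42.3  40:-49.9..-42.1  50:-50.2..-42.2
```

View pics/w4.png

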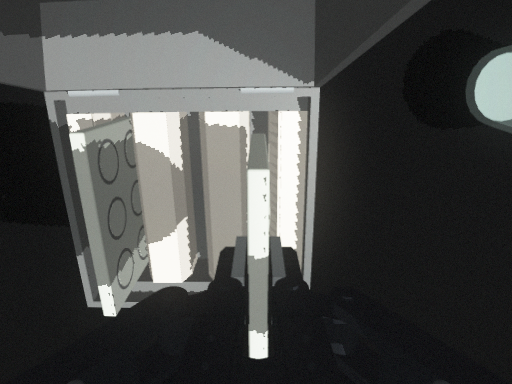

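View pics/m4.png

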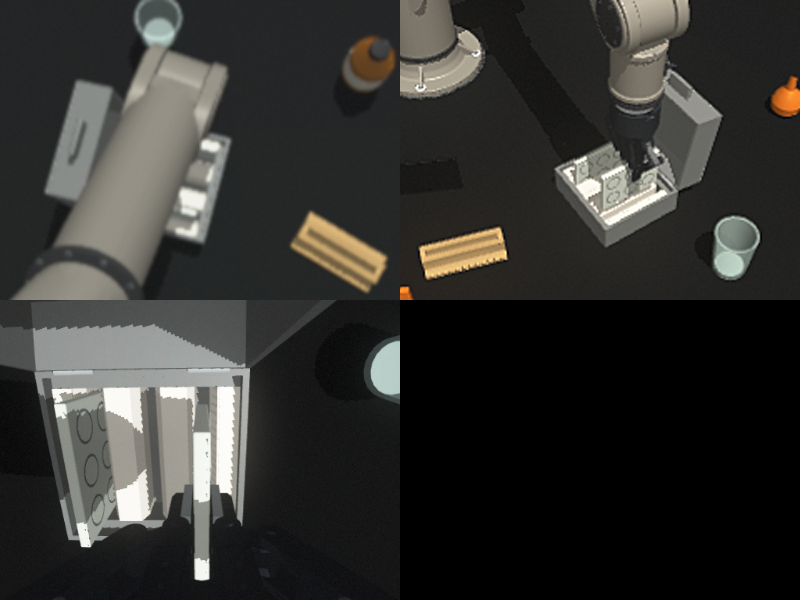

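Over slot2: plate centre at case y −46.0 mm (slot at −46.3), about 4 mm short along x; small correction, then down.

Call:
move_arm(increments="0 1 4 0 0 0 0.006; 0 0 0 0 0 0 0; 0 0 0 -6 0 0 0; 0 0 0 -6 0 0 0; 0 0 0 -6 0 0 0; 0 0 0 -6 0 0 0; 0 0 0 -6 0 0 0; 0 0 0 0 0 0 0")

```text
t: 9.5
eef_pos: [0.5936, -0.0266, 0.0717]
tool_rot: [-0.0, 0.792, 0.611, -0.0]
contact_force: [0.3, 0.0, -2.6]
gripper_width: 0.087
```

```bash
python3 look.py 5; python3 meas.py w5 | tail -4
```

```text
[-0.484  0.61   0.575  1.907 -0.468  0.762  0.099] [ 0.5936 -0.0266  0.0717] 9.5 -14.733614589723913 [ 0.2763  0.0172 -2.5698]
held 4850 ((13.25214958190918, -45.862396240234375), (79.89640045166016, 34.37704849243164), 19.34847068786621) [[-26.0332 -55.95  ]
 [ 14.1938 -46.1852]
 [ 54.3514 -36.4835]]
-30:-49.6..-42.4  -20:-50.0..-42.4  -10:-51.4..-41.1  -0:-51.3..-41.1  10:-65.5..-29.0  20:-50.0..-42.1  30:-49.9..-42.2  40:-49.8..-42.0  50:-49.7..-42.1
```

View pics/w5.png

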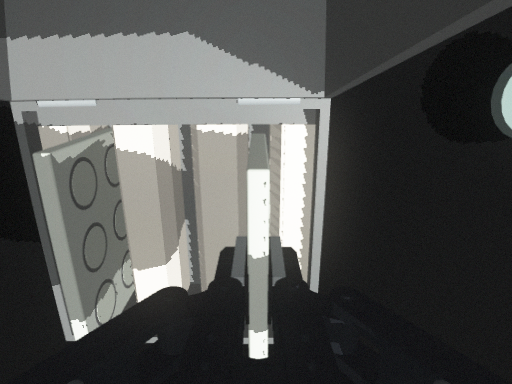

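Call:
move_arm(increments="0 0 0 -5 0 0 0; 0 0 0 -5 0 0 0; 0 0 0 -5 0 0 0; 0 0 0 -4 0 0 0; 0 0 0 -2 0 0 0; 0 0 0 -1 0 0 0; 0 0 0 -1 0 0 0; 0 0 0 0 0 0 0")

```text
t: 10.65
eef_pos: [0.594, -0.0265, 0.0493]
tool_rot: [0.0, 0.792, 0.611, 0.0]
contact_force: [0.3, -0.0, -2.6]
gripper_width: 0.089
```

Call:
move_arm(increments="0 0 0 -0.5 0 0 0; 0 0 0 -0.5 0 0 0; 0 0 0 -0.5 0 0 0; 0 0 0 0 0 0 0; 0 0 0 -0.5 0 0 0; 0 0 0 0 0 0 0; 0 0 0 0 0 0 0; 0 0 0 0 0 0 0")

```text
t: 11.65
eef_pos: [0.5944, -0.0266, 0.0491]
tool_rot: [-0.0, 0.792, 0.611, 0.001]
contact_force: [-4.8, 1.4, 16.7]
gripper_width: 0.086
```

Contact (17 N) at the expected height within 1.3 mm. I'll relax and open gently.

Call:
move_arm(increments="0 0 0 1 0 0 0; 0.12 0 0 0 0 0 0; 0.15 0 0 0 0 0 0; 0.2 0 0 0 0 0 0; 0.25 0 0 0 0 0 0; 0.3 0 0 0 0 0 0; 0.3 0 0 0 0 0 0; 0.3 0 0 0 0 0 0")

```text
t: 12.65
eef_pos: [0.594, -0.0265, 0.0483]
tool_rot: [0.0, 0.792, 0.611, 0.0]
contact_force: [-0.5, 0.0, -0.7]
gripper_width: 0.298
```

```bash
python3 look.py 6
python3 - <<'E'
from h import *
X=pts('wrist','w6').reshape(-1,3)
yaw=np.radians(75.3);e=np.array([np.cos(yaw),np.sin(yaw)]);n=np.array([-e[1],e[0]])
xy=(X[:,:2]-np.array([.5488,-.0162]))@np.stack([e,n],1)
for y0 in(-.046,.044):
  for x in(-.04,-.03,0.,.02,.03,.04,.05):
    s=(abs(xy[:,0]-x)<.004)&(abs(xy[:,1]-y0)<.003)&(X[:,2]>.06)&(X[:,2]<.12)
    print(y0,x,s.sum(),np.median(X[s,2]).round(4) if s.any() else '')
E
```

```text
[-0.464  0.643  0.549  1.915 -0.494  0.72   0.119] [ 0.594  -0.0265  0.0483] 12.65 -14.723636625449139 [-0.5498  0.0077 -0.6888]
-0.046 -0.04 0 
-0.046 -0.03 9 0.086
-0.046 0.0 273 0.0864
-0.046 0.02 303 0.0864
-0.046 0.03 340 0.0865
-0.046 0.04 361 0.0864
-0.046 0.05 409 0.0865
0.044 -0.04 0 
0.044 -0.03 6 0.0863
0.044 0.0 226 0.0863
0.044 0.02 257 0.0863
0.044 0.03 289 0.0863
0.044 0.04 295 0.0864
0.044 0.05 171 0.0863
```

View pics/m6.png

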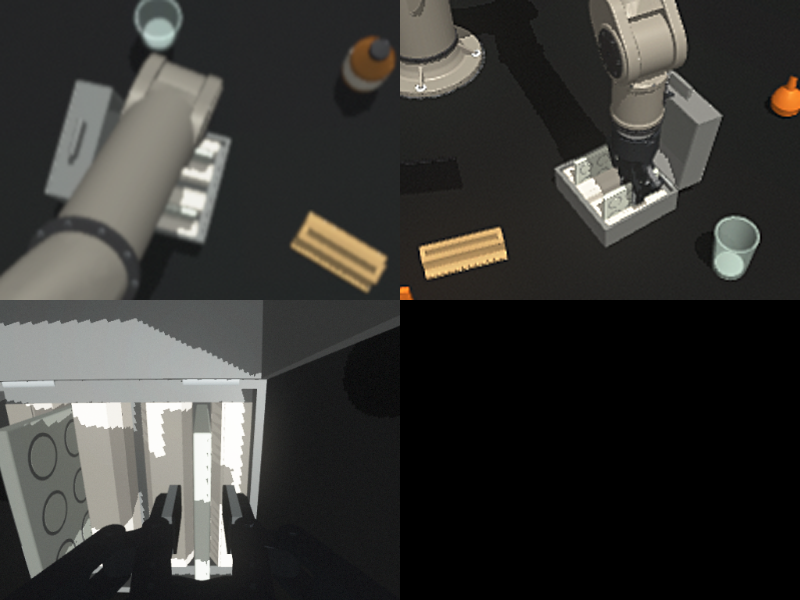

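Plate top 86.4 mm against 86.3 mm for the stored plate: both fully seated. Withdrawing straight up, then around over the lid to its back.

Call:
move_arm(increments="0.3 0 0 10 0 0 0; 0.3 0 0 15 0 0 0; 0.3 0 0 25 0 0 0; 0.3 0 0 35 0 0 0; 0.3 0 0 40 0 0 0; 0.3 0 0 45 0 0 0; 0.1 0 0 45 0 0 0; 0 0 0 35 0 0 0")

```text
t: 13.8
eef_pos: [0.5942, -0.027, 0.3016]
tool_rot: [0.001, 0.792, 0.61, 0.001]
contact_force: [0.8, 0.6, -0.5]
gripper_width: -0.001
```

```bash
python3 look.py 7
```

```text
[-0.633  0.343  0.75   1.708 -0.251  1.187 -0.075] [ 0.5942 -0.027   0.3016] 13.8 -14.77358247283536 [ 0.8265  0.5595 -0.4885]
```

View pics/m7.png

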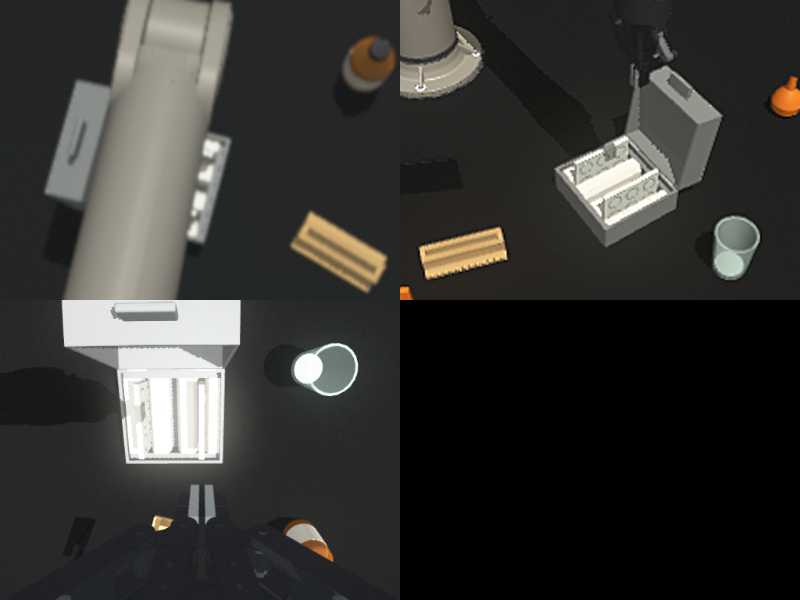

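The new plate stands in slot2 at scene crop (632,195), level with the stored one; beaker, bottle and bulb are undisturbed. Now going over the lid to its back.

Call:
move_arm(increments="0 1 30 5 0 0 0; 0 1 40 0 0 0 0; 0 1 40 0 0 0 0; 0 0 40 0 0 0 0; 0 0 39 0 0 0 0; 0 0 0 -30 0 0 0; 0 0 0 -30 0 0 0; 0 0 0 -10 0 0 0")

```text
t: 14.95
eef_pos: [0.5953, 0.1622, 0.2309]
tool_rot: [-0.001, 0.792, 0.611, -0.002]
contact_force: [-0.3, 0.2, 0.2]
gripper_width: 0.001
```

```bash
python3 look.py 8
python3 - <<'E'
from h import *
o=bot.get_obs()
yaw=np.radians(75.3);e=np.array([np.cos(yaw),np.sin(yaw)]);n=np.array([-e[1],e[0]])
c=np.array([.5498,-.0164])
B=np.stack([e,n],1)
print('tcp',(o['eef_pos'][:2]-c)@B*1000)
for nm,fn in(('top','t8'),('wrist','w8')):
  X=pts(nm,fn).reshape(-1,3);xy=(X[:,:2]-c)@B*1000
  for z in range(150,230,10):
    s=(abs(X[:,2]*1000-z)<5)&(abs(xy[:,1]+60)<15)&(xy[:,0]>60)&(xy[:,0]<200)
    if s.sum()>2: print(nm,z,s.sum(),xy[s,0].min().round(1),xy[s,0].max().round(1))
E
```

```text
[-0.855  0.446  0.665  1.731 -0.307  1.075 -0.345] [0.5953 0.1622 0.2309] 14.95 -14.733225155618234 [-0.2639  0.2048  0.2168]
tcp [184.74209612  -0.29257371]
top 190 130 99.0 149.3
top 200 75 97.9 147.8
wrist 150 171 142.6 144.6
wrist 160 190 144.2 146.6
wrist 170 226 145.7 148.2
wrist 180 247 146.9 149.7
wrist 190 1263 126.0 150.8
wrist 200 67 98.7 138.1
```

View pics/m8.png

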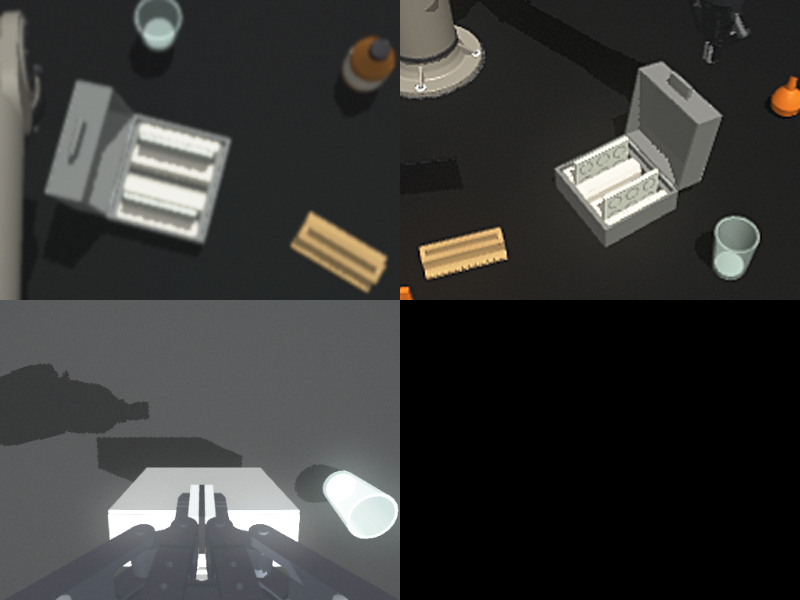

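Call:
move_arm(increments="0 0 0 -20 0 0 0; 0 0 0 -20 0 0 0; 0 0 0 -14 0 0 0; 0 -2 -8 0 0 0 0; 0 -2 -8 0 0 0 0; 0 -2 -8 0 0 0 0; 0 -2 -8 0 0 0 0; 0 0 0 0 0 0 0")

```text
t: 16.1
eef_pos: [0.5893, 0.1299, 0.18]
tool_rot: [0.0, 0.792, 0.61, 0.001]
contact_force: [1.5, -0.0, 0.3]
gripper_width: 0.001
```

```bash
python3 look.py 9
```

```text
[-0.797  0.476  0.643  1.817 -0.342  0.961 -0.266] [0.5893 0.1299 0.18  ] 16.1 -14.769084226252321 [ 1.5133 -0.0245  0.3169]
```

View pics/m9.png

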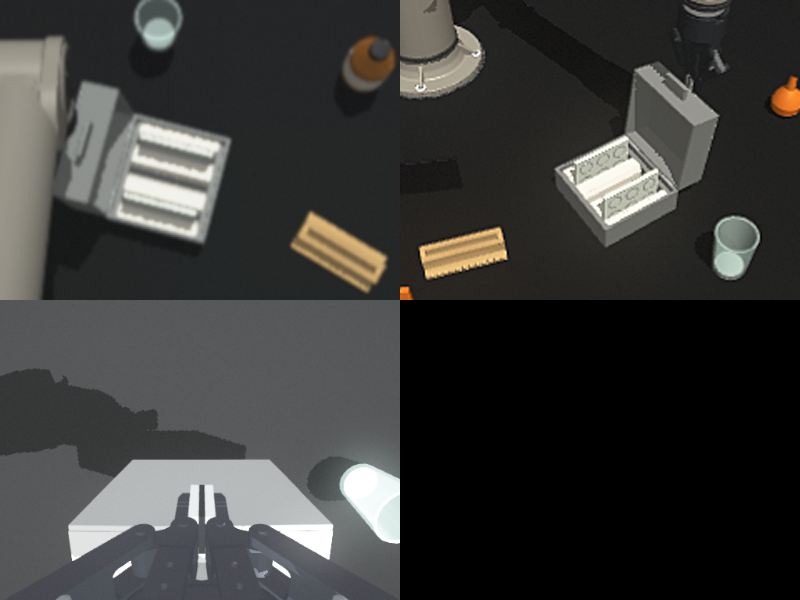

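Call:
move_arm(increments="0 -2.5 -9 3 0 0 0; 0 -2.5 -9 3 0 0 0; 0 -2.5 -9 3 0 0 0; 0 -2.5 -9 3 0 0 0; 0 -2 -7 1 0 0 0; 0 -2 -7 1 0 0 0; 0 -2 -7 1 0 0 0; 0 -2 -7 0 0 0 0")

```text
t: 17.25
eef_pos: [0.5711, 0.066, 0.1944]
tool_rot: [0.0, 0.792, 0.611, 0.0]
contact_force: [2.7, 1.8, 1.2]
gripper_width: 0.003
```

```bash
python3 look.py 10
```

```text
[-0.74   0.412  0.672  1.872 -0.308  0.962 -0.187] [0.5711 0.066  0.1944] 17.25 -14.7261137692423 [2.7034 1.7503 1.1978]
```

View pics/m10.png

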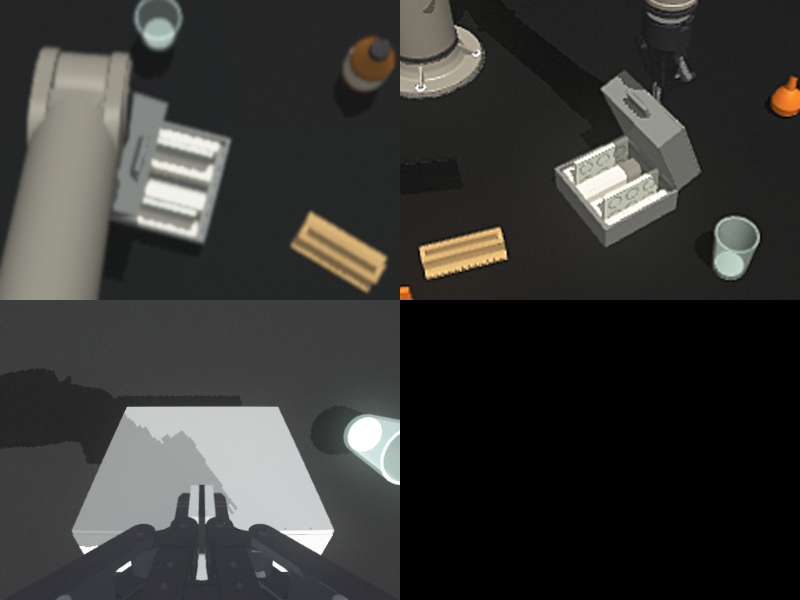

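Call:
move_arm(increments="0 -1.8 -6.8 0 0 0 0; 0 -1.8 -6.8 0 0 0 0; 0 -1.8 -6.8 -1 0 0 0; 0 -1.8 -6.8 -1 0 0 0; 0 -1.8 -6.8 -2 0 0 0; 0 -1.8 -6.8 -2 0 0 0; 0 -1.8 -6.8 -2 0 0 0; 0 -1.8 -6.8 -3 0 0 0")

```text
t: 18.4
eef_pos: [0.5567, 0.0115, 0.1833]
tool_rot: [0.0, 0.792, 0.611, 0.0]
contact_force: [-0.6, 0.4, 3.5]
gripper_width: 0.0
```

Call:
move_arm(increments="0 -1.6 -6 -3 0 0 0; 0 -1.6 -6 -3 0 0 0; 0 -1.6 -6 -4 0 0 0; 0 -1.6 -6 -4 0 0 0; 0 -1.4 -5.3 -4.5 0 0 0; 0 -1.4 -5.3 -4.5 0 0 0; 0 -1.4 -5.3 -5 0 0 0; 0 -1.4 -5.3 -5 0 0 0")

```text
t: 19.4
eef_pos: [0.5445, -0.0334, 0.1499]
tool_rot: [-0.0, 0.792, 0.611, -0.0]
contact_force: [0.9, 0.3, 0.3]
gripper_width: -0.002
```

```bash
python3 look.py 11;python3 - <<'E'
from h import *
o=bot.get_obs()
print((o['eef_pos'][:2]-[.5498,-.0164])@np.array([[.2538,-.9673],[.9673,.2538]])*1000)
E
```

```text
[-0.57   0.425  0.661  1.978 -0.344  0.851  0.022] [ 0.5445 -0.0334  0.1499] 19.4 -14.72855761816306 [0.902  0.3493 0.2998]
[-17.83196683   1.21004976]
```

View pics/m11.png

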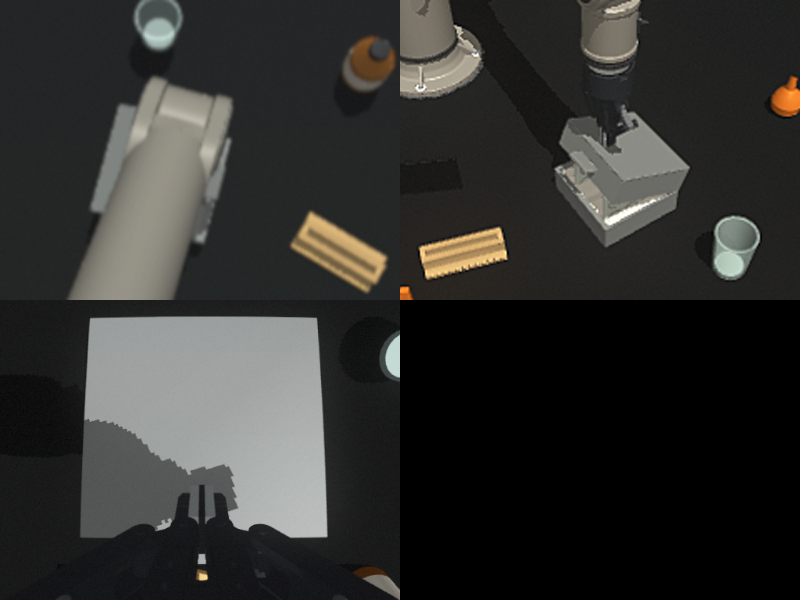

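Call:
move_arm(increments="0 -0.9 -3.5 -4 0 0 0; 0 -0.9 -3.5 -4 0 0 0; 0 -0.9 -3.5 -4 0 0 0; 0 -0.9 -3.5 -4 0 0 0; 0 -0.8 -3 -4 0 0 0; 0 -0.8 -3 -4 0 0 0; 0 -0.7 -2.5 -4 0 0 0; 0 -0.7 -2.5 -4 0 0 0")

```text
t: 20.55
eef_pos: [0.538, -0.0583, 0.118]
tool_rot: [0.0, 0.792, 0.611, 0.0]
contact_force: [0.6, 0.4, 1.4]
gripper_width: 0.003
```

Call:
move_arm(increments="0 -0.5 -2 -3 0 0 0; 0 -0.5 -2 -3 0 0 0; 0 -0.5 -2 -3 0 0 0; 0 0 -1 -2 0 0 0; 0 0 -1 -2 0 0 0; 0 0 0 -1 0 0 0; 0 0 0 -1 0 0 0; 0 0 0 0 0 0 0")

```text
t: 21.55
eef_pos: [0.5366, -0.066, 0.1033]
tool_rot: [0.0, 0.792, 0.611, 0.0]
contact_force: [-0.5, -0.2, 1.2]
gripper_width: -0.001
```

```bash
python3 look.py 12
```

```text
[-0.47   0.487  0.615  2.02  -0.405  0.755  0.133] [ 0.5366 -0.066   0.1033] 21.55 -14.722421408276169 [-0.5078 -0.2183  1.2103]
```

View pics/m12.png

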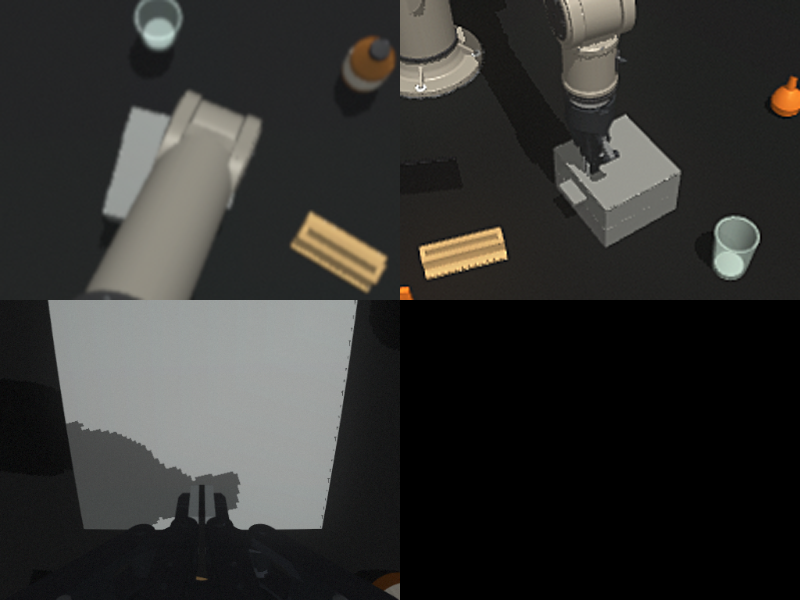

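Nearly shut. Now creep down until a clear closing force shows.

Call:
move_arm(increments="0 0 0 -0.5 0 0 0; 0 0 0 -0.5 0 0 0; 0 0 0 -0.5 0 0 0; 0 0 0 -0.5 0 0 0; 0 0 0 -0.3 0 0 0; 0 0 0 -0.2 0 0 0; 0 0 0 0 0 0 0; 0 0 0 0 0 0 0")

```text
t: 22.7
eef_pos: [0.5367, -0.0663, 0.102]
tool_rot: [-0.0, 0.792, 0.611, 0.0]
contact_force: [-4.5, 0.9, 15.0]
gripper_width: 0.001
```

15 N at z = 102.0 mm, which is the closed height. Lifting off and checking.

Call:
move_arm(increments="0 0 0 2 0 0 0; 0 0 0 5 0 0 0; 0 0 0 20 0 0 0; 0 0 0 40 0 0 0; 0 0 0 40 0 0 0; 0 0 -30 40 0 0 0; 0 -10 -40 30 0 0 0; 0 -10 -40 0 0 0 0")

```text
t: 23.7
eef_pos: [0.5176, -0.1776, 0.2805]
tool_rot: [0.002, 0.792, 0.611, 0.002]
contact_force: [-0.6, 0.8, -0.1]
gripper_width: -0.0
```

Call:
move_arm(increments="0 -10 -50 0 0 0 0; 0 -10 -50 0 0 0 0; 0 -10 -50 0 0 0 0; 0 0 0 0 0 0 0; 0 0 0 0 0 0 0; 0 0 0 0 0 0 0; 0 0 0 0 0 0 0; 0 0 0 0 0 0 0")

```text
t: 24.7
eef_pos: [0.4869, -0.3254, 0.2778]
tool_rot: [-0.0, 0.791, 0.611, 0.0]
contact_force: [0.9, -0.1, 0.3]
gripper_width: 0.0
```

```bash
python3 look.py 13
python3 - <<'E'
from h import *
for nm,fn in(('top','t13'),('scene','s13')):
  X=pts(nm,fn).reshape(-1,3);xy=(X[:,:2]-[.5498,-.0164])@np.array([[.2538,-.9673],[.9673,.2538]])*1000
  for x in(-65,-40,0,40,65):
    s=(abs(xy[:,0]-x)<6)&(abs(xy[:,1])<70)&(X[:,2]>.08)&(X[:,2]<.13)
    print(nm,x,s.sum(),(np.median(X[s,2])*1000).round(1))
P=pts('top','t13');P0=pts('top','top0')
for u,v in[(250,122),(355,140),(125,163)]: print(P0[v,u].round(3),P[v,u].round(3))
E
```

```text
[-0.139  0.364  0.814  1.761 -0.289  1.142  0.509] [ 0.4869 -0.3254  0.2778] 24.7 -14.648224905677052 [ 0.8655 -0.1317  0.3139]
top -65 203 101.5
top -40 197 101.1
top 0 201 101.2
top 40 199 101.4
top 65 201 101.4
scene -65 172 100.3
scene -40 164 100.4
scene 0 165 100.2
scene 40 154 100.2
scene 65 145 100.4
[ 0.799 -0.004  0.002] [ 0.799 -0.004  0.002]
[ 0.712 -0.311  0.114] [ 0.713 -0.311  0.111]
[0.655 0.37  0.057] [0.654 0.369 0.061]
```

View pics/t13.png

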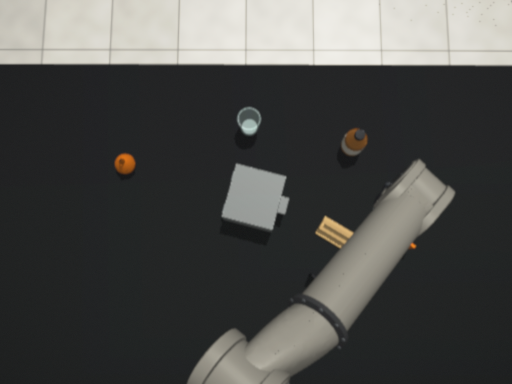

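View pics/s13.png

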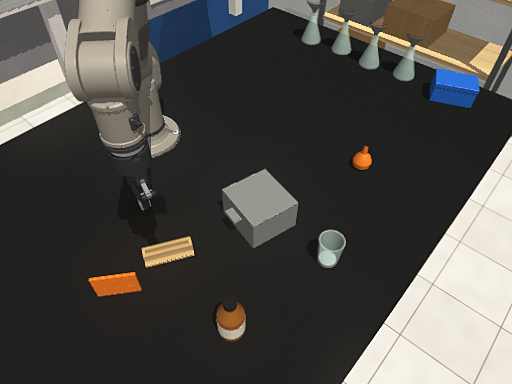

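The lid top is flat at about 101 mm over its whole length. The case is shut at scene (260,207), the stand is empty, the bystanders have not moved and the arm is clear.

```bash
python3 -c "
from station import bot
print(bot.hand_in())"
```

```text
the job is handed in; nothing more can be done
None
```

I put the white spot plate from the wooden stand into slot2 of the case, lowered it until it touched bottom and released it. I then pushed the lid down slowly with the shut fingertips. I handed the job in at about 25 s.

- **Plate:** before I closed the lid, its top measured 86.4 mm above the bench, against 86.3 mm for the stored plate. Both read about 1.4 mm above the nominal 85 mm, which is within the calibration error. The contact force on reaching the slot floor was 17 N.
- **Lid:** it met firm resistance (15 N) with the fingertips at 102.0 mm, the closed height. After I lifted off, its top was level to within 0.4 mm over its length. The top camera put it at about 101.3 mm and the scene camera at about 100.3 mm.
- **Surroundings:** bottle, beaker and bulb are where they started to within a few mm of measurement noise, and the arm ended touching nothing. The arm partly hid the black and orange look-alikes in the last pictures, and I did not measure their positions, but it never worked near them.

No check failed. The two plates could not be seen once the lid was closed.

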